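Lock the fondue drawers with the hex key and put the key away

ROBOT

A 6-joint arm with a two-finger parallel gripper is mounted at the origin on the work surface. World frame = base frame: x ahead of the robot, y to its left, z up, the work surface at z = 0. Lengths are in m, angles in degrees, forces in N, time in s.
With the tool pointing down it reaches from about 0.275 to 0.825 m from the base axis. Payload 5.2 kg.
Tool frame: the origin (TCP) lies midway between the tips of the shut fingers; the grasp point (between the pads) lies 19 mm behind it; z points along the fingers, y is the line along which they close (so a half turn about z gives the same grasp; the last joint's range is limited). The gripper opens to 93 mm and grips with 3 to 60 N. Pads are 15 mm wide; open, the fingers measure 128 mm over their backs; the gripper's body (75 mm by 188 mm) begins 65 mm behind the grasp point.
Start: joints at [-77.567, 14.817, 87.949, -0, 77.235, -11.62], TCP at [0.224, -0.502, 0.219] pointing down, gripper open.
Joint ranges: [-179.93, 179.93], [-52.35, 119.4], [10.71, 147.94], [-69.91, 249.91], [12.55, 155.21], [-178.61, 178.61]. Speed limits (degrees/s): [147.25, 147.25, 180, 180, 180, 180].

INTERFACE

Orientations are given as a 3x3 rotation matrix whose columns are the frame's x, y, z axes.
In Python, from station import r gives the robot as it stands. The module is installed in compiled form; this text tells all that it offers.
- The arm moves only by the shell command python3 -m inch 'ROWS'. ROWS is JSON, a list of rows, each an object with "rotation": the turn, a rotation vector about the tool's x, y, z as a fraction of full scale, a list of three; "slide": the shift along the tool's x, y, z as a fraction of full scale, a list of three; "gripper": the closure, from -1 (fully open) to 1 (shut). A call has 1 to 5 rows; each row is the pose to reach, as a shift and turn from the pose commanded when the call began, along the tool's axes at that moment, turning the shorter way round; what a row does not reach only later rows make up. Full scale, the value 1, is 0.2 m for a shift and 2 pi rad for a turn. A row lasts 1/10 s, in which the tool goes at most 50 mm and 8.59 degrees, less where a joint would pass 70% of its speed; a pose out of reach is approached as far as the arm can. A call with a number of a shift or a turn outside -1 to 1 is refused whole. A call with a gripper value outside its range is refused whole. The fingers move at their own pace and stop on an object; the grip force is fixed at half the most. Time passes only in rows, so rows that repeat a pose let the fingers close. It gives the time, the measured TCP pose, the force, the opening and the grip force at its end, in the units of the state.
- r.state(): the state, without advancing time (a new reading comes with each control period).
- r.camera(name): name is "side" or "top"; returns a dict with "frame" (400x640x3 uint8, blue, green, red), "z_map" (400x640 float32, m along the optical axis (not along the pixel's ray), 0 where there is no reading), "mtx" (3x3 intrinsics, pixels), "D" ([k1, k2, p1, p2, k3] as OpenCV has them; the pictures are not rectified), "camera_from_world" (4x4, takes a point from world to camera coordinates). Camera axes: x right, y down, z forward; pixel columns grow to the right and rows downward; lengths in m; the calibration is good to about 2 mm. A picture is of the moment at which its call begins.
- r.sign_off(): hands the job in; it is judged then, once.
The state is a dict: "time_s": time; "qpos": joint angles; "dq": joint speeds; "joint_efforts": joint torques, N m; "ee_pos": TCP position; "tool_rot": TCP orientation; "contact_force": force on the tool from outside, world axes, zero at the start; "moment": the same for the moment, N m; "opening": finger opening in m; "grasp_force": force on a finger pad.
Only numpy, scipy, OpenCV 4.12 (cv2) and the standard library are available. Lean on these libraries where they do the work, as an engineer would, in place of code of your own. Each camera call takes 0.05 s, during which the arm holds its last target. There are 200 camera calls.

TASK

Lock the drawer unit: turn the T-handled hex key that stands in the lock on top of it a quarter turn clockwise, seen from above. Then lift the key out and put it away in the square-cornered open plywood box on the table.

Things in the scene. Friction and masses are not known exactly. Their poses are not given: they have to be found in the camera images.
- key_center (a point): Centre, half-way up, of the hex key (97 mm tall, 160 g) standing upright in the lock at the start; z up along its shank, a steel hexagon 16 mm across flats, 75 mm long. On top a flat-sided dark wooden T-handle, 80 mm along the key's y axis, 18 mm thick along x, 22 mm high, its middle 37.5 mm above this point. A lookalike, a round-handled corkscrew, lies on the table.
- lock_mouth (a point): Centre of the mouth of the hex socket the key stands in, level with the drawer unit's top board, 140 mm above the table. Socket 26 mm deep, 17.4 mm across flats: the key has about 10 degrees of play. z up; a pointer lies along its -y axis. The unit's other socket is empty and fixed. Things on the unit reach at most 75 mm above the board, within 75 mm of the axis at most 25 mm.
- lock (a joint): Turn of that lock, rad: 0 as found (pointer along the drawer fronts), growing clockwise seen from above; 1.57 is a quarter turn (pointer towards the drawer fronts: locked). Stops dead at 1.75, turns stiffly (0.06 N m), stays where left.
- keybox_in (a point): Centre of the inner floor, 7 mm above the table, of the fixed open plywood box: outside 150 mm along its x axis, 130 mm along y, 50 mm high, walls 7 mm, z up. It stands to the left or right of the drawer unit; a round white bowl stands on the other side.
Things that resemble listed ones, but are neither listed nor needed, are in the scene too. What is shaped like the part that bears key_center but blue or orange is not meant.

How it is judged (in metres and radians):
On the way:
1. the key, standing in its socket, has turned the lock about a quarter turn clockwise (60 degrees or more) (value of joint lock above 1.05 rad and horizontal distance between key_center and lock_mouth below 0.015 m), for 0.1 s.
At the end, for the whole second after the job is handed in: The lock is still turned 60 degrees or more clockwise, and the key rests in the plywood box: its centre within the box's walls (70 mm along x and 60 mm along y of the middle) and less than 75 mm above the table, released and at rest (value of joint lock above 1.05 rad and x of key_center in the frame of keybox_in between -0.07 and 0.07 m and y of key_center in the frame of keybox_in between -0.06 and 0.06 m and height (world z) of key_center below 0.075 m and linear speed of key below 0.03 m/s); the robot touches nothing.
It also fails if it takes over 54 s, if anything falls off the work surface, if the arm or the gripper's body presses on something with over 40 N, if the wrist force passes 120 N, or if a joint passes its speed limit or range.

## Working session

There is one attempt and no reset: what is moved stays moved. The work goes in short steps, Python scripts to look and compute and a shell command to move; the robot and the scene stay as the last step left them, time stands still between calls to the robot, and variables do not carry over. Pictures are saved under pics/ and viewed, at most 10 in all, crops included, and the job is handed in when it is done.

```bash
mkdir -p pics; cat > h.py <<'E'
import numpy as np, cv2
from station import r
def save(c,n): cv2.imwrite('pics/'+n,c['frame'])
def world(c,u,v,z=None):
    "pixel -> world point, by depth map or onto plane z"
    n=cv2.undistortPoints(np.array([[[u,v]]],float),c['mtx'],c['D'])[0,0]
    T=np.linalg.inv(c['camera_from_world']); d=T[:3,:3]@np.r_[n,1]; o=T[:3,3]
    if z is None: s=c['z_map'][int(round(v)),int(round(u))]
    else: s=(z-o[2])/d[2]
    return o+s*d
def cloud(c):
    H,W=c['z_map'].shape; g=np.stack(np.meshgrid(np.arange(W),np.arange(H)),-1).reshape(-1,1,2).astype(float)
    n=cv2.undistortPoints(g,c['mtx'],c['D'])[:,0]
    p=np.c_[n,np.ones(len(n))]*c['z_map'].reshape(-1,1)
    T=np.linalg.inv(c['camera_from_world']); return (p@T[:3,:3].T+T[:3,3]).reshape(H,W,3)
E
python3 - <<'E'
from h import *
for n in('side','top'):
    c=r.camera(n); c['D']=np.array(c['D'],float); save(c,n+'0.png'); np.savez(n+'0.npz',**c)
    print(n,np.round(np.linalg.inv(c['camera_from_world']),3).tolist())
print(np.round(r.state()['tool_rot'],3).tolist(), r.state()['time_s'])
E
```

```text
side [[-0.985, -0.119, 0.128, 0.354], [-0.175, 0.637, -0.751, 0.889], [0.008, -0.762, -0.648, 0.85], [0.0, 0.0, 0.0, 1.0]]
top [[-0.007, -0.997, 0.078, 0.399], [-1.0, 0.006, -0.006, 0.007], [0.006, -0.078, -0.997, 1.423], [0.0, 0.0, 0.0, 1.0]]
[[0.913, 0.408, -0.0], [0.408, -0.913, 0.002], [0.0, -0.002, -1.0]] 0.1
```

View pics/top0.png

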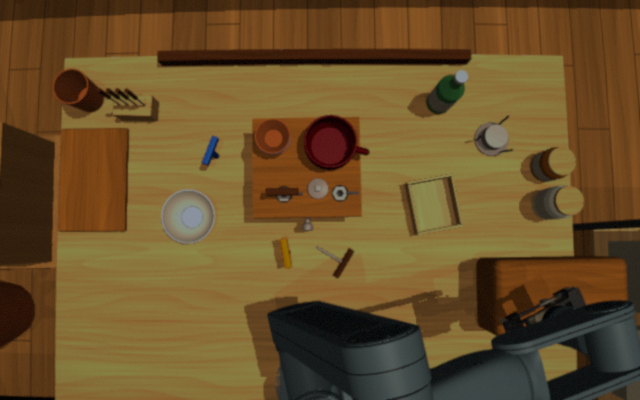

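View pics/side0.png

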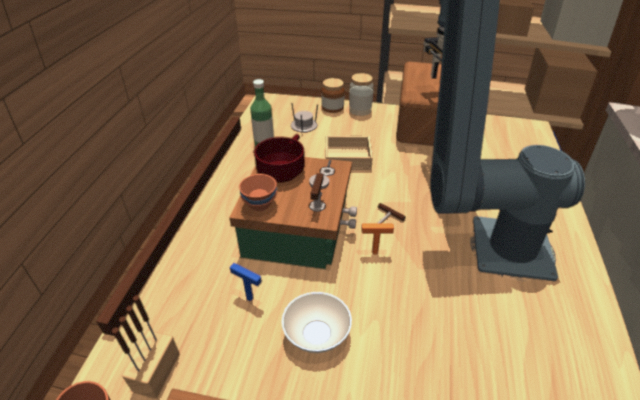

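The top view shows these candidates:
- **T-key:** dark handle on the unit at (283,192).
- **Blue T:** (211,152).
- **Orange T:** (286,252).
- **Corkscrew:** lying at (342,262).
- **Empty socket:** (340,193), with a knob at (318,188).

The plywood box is at (432,205) and the bowl at (188,215). I choose (283,192) and will check it in a close crop.

```bash
python3 - <<'E'
from h import *
t=dict(np.load('top0.npz')); s=dict(np.load('side0.npz'))
cv2.imwrite('pics/crop.png',np.hstack([cv2.resize(t['frame'][165:225,245:365],None,fx=4,fy=4),cv2.resize(s['frame'][160:220,290:350],None,fx=4,fy=4)]))
P=cloud(t)
roi=np.zeros(P.shape[:2],bool); roi[170:215,250:315]=1
m=roi&(P[...,2]>.195)&(P[...,2]<.23)
v,u=np.nonzero(m); q=P[m]; print('handle top pts',len(q),q.mean(0),q.min(0),q.max(0))
pts=np.array([world(t,a,b,.211)[:2] for a,b in zip(u,v)],np.float32); print(cv2.minAreaRect(pts))
P2=cloud(s); m=(P2[...,2]>.195)&(P2[...,2]<.23)&(np.hypot(P2[...,0]-q[:,0].mean(),P2[...,1]-q[:,1].mean())<.06)
p2=P2[m]; print('side',len(p2),p2.mean(0),cv2.minAreaRect(p2[:,:2].astype(np.float32)))
# box rim
roi=np.zeros(P.shape[:2],bool); roi[165:245,395:470]=1
m=roi&(P[...,2]>.035)&(P[...,2]<.065); v,u=np.nonzero(m)
pts=np.array([world(t,a,b,.05)[:2] for a,b in zip(u,v)],np.float32); print('box',len(pts),cv2.minAreaRect(pts))
# unit top
roi[:]=0; roi[110:225,240:370]=1
m=roi&(abs(P[...,2]-.14)<.008); print('unit',cv2.minAreaRect(P[m][:,:2].astype(np.float32)))
E
```

```text
handle top pts 257 [0.51877538 0.08301802 0.20889448] [0.51016439 0.04388892 0.19662756] [0.52799375 0.12228591 0.21521754]
((0.51865553855896, 0.08280688524246216), (0.07786829024553299, 0.01709596812725067), 89.6254653930664)
side 215 [0.51973587 0.09272981 0.20808676] ((0.5208336114883423, 0.08469199389219284), (0.018554801121354103, 0.08307502418756485), 0.27168160676956177)
box 578 ((0.49758896231651306, -0.3273172378540039), (0.150355726480484, 0.13398730754852295), 10.421695709228516)
unit ((0.5906623601913452, 0.024518601596355438), (0.26122403144836426, 0.28119441866874695), 0.5623822808265686)
```

View pics/crop.png

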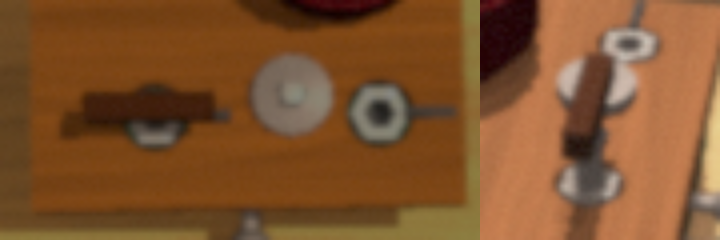

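The crop shows the flat dark T-handle standing in the left socket, with its pointer to the right. The empty socket is to the right, so the choice is right. The key is at (0.519, 0.083) with its handle along y. The box is at (0.498, -0.327), yawed 10°.

```bash
python3 -m inch '[{"rotation":[0,0,0],"slide":[0.2,-0.16,-0.25],"gripper":-1},{"rotation":[0,0,0],"slide":[0.4,-0.32,-0.45],"gripper":-1},{"rotation":[0,0,0],"slide":[0.6,-0.48,-0.45],"gripper":-1},{"rotation":[0,0,0],"slide":[0.8,-0.64,-0.45],"gripper":-1},{"rotation":[0,0,0],"slide":[0.9,-0.73,-0.45],"gripper":-1}]'
python3 -m inch '[{"rotation":[0,0,0],"slide":[0.2,-0.16,0],"gripper":-1},{"rotation":[0,0,0],"slide":[0.4,-0.32,0],"gripper":-1},{"rotation":[0,0,0],"slide":[0.6,-0.48,0],"gripper":-1},{"rotation":[0,0,0],"slide":[0.8,-0.64,0],"gripper":-1},{"rotation":[0,0,0],"slide":[0.9,-0.73,0],"gripper":-1}]'
```

```text
time_s: 0.6
ee_pos: [0.3253, -0.303, 0.3086]
tool_rot: [[0.914, 0.407, 0.001], [0.407, -0.914, -0.001], [0.0, 0.001, -1.0]]
contact_force: [0.6, 0.1, -0.1]
opening: 0.093
grasp_force: 0.0
time_s: 1.1
ee_pos: [0.4302, -0.0947, 0.3079]
tool_rot: [[0.912, 0.409, 0.0], [0.409, -0.912, 0.001], [0.0, -0.001, -1.0]]
contact_force: [0.5, 0.3, 0.2]
opening: 0.0929
grasp_force: 0.0
```

```bash
python3 -m inch '[{"rotation":[0,0,-0.023],"slide":[0.2,-0.16,0],"gripper":-1},{"rotation":[0,0,-0.046],"slide":[0.4,-0.32,0],"gripper":-1},{"rotation":[0,0,-0.069],"slide":[0.6,-0.48,0],"gripper":-1},{"rotation":[0,0,-0.092],"slide":[0.72,-0.58,0],"gripper":-1},{"rotation":[0,0,-0.115],"slide":[0.77,-0.63,0],"gripper":-1}]'
python3 -m inch '[{"rotation":[0,0,-0.023],"slide":[0,0,0],"gripper":-1},{"rotation":[0,0,-0.046],"slide":[0,0,0],"gripper":-1},{"rotation":[0,0,-0.068],"slide":[0,0,0],"gripper":-1},{"rotation":[0,0,-0.068],"slide":[0,0,0],"gripper":-1}]'
```

```text
time_s: 1.6
ee_pos: [0.5195, 0.0833, 0.3072]
tool_rot: [[0.407, 0.913, -0.001], [0.913, -0.407, 0.001], [0.0, -0.001, -1.0]]
contact_force: [-0.2, -1.1, 0.4]
opening: 0.0931
grasp_force: 0.0
time_s: 2.0
ee_pos: [0.5186, 0.0803, 0.3075]
tool_rot: [[-0.0, 1.0, -0.001], [1.0, 0.0, 0.0], [0.0, -0.001, -1.0]]
contact_force: [0.2, -0.2, 0.1]
opening: 0.0933
grasp_force: 0.0
```

```bash
python3 -m inch '[{"rotation":[0,0,0],"slide":[0.012,0.005,0.2],"gripper":-1},{"rotation":[0,0,0],"slide":[0.012,0.005,0.4],"gripper":-1},{"rotation":[0,0,0],"slide":[0.012,0.005,0.55],"gripper":-1},{"rotation":[0,0,0],"slide":[0.012,0.005,0.62],"gripper":-1},{"rotation":[0,0,0],"slide":[0.012,0.005,0.62],"gripper":-1}]'
python3 - <<'E'
from h import *
c=r.camera('side'); s=c['frame'][120:240,250:410]; cv2.imwrite('pics/g1.png',cv2.resize(s,None,fx=4,fy=4))
E
```

```text
time_s: 2.5
ee_pos: [0.518, 0.0825, 0.1814]
tool_rot: [[0.005, 1.0, -0.006], [1.0, -0.005, 0.0], [0.0, -0.006, -1.0]]
contact_force: [-0.2, -0.8, 0.7]
opening: 0.093
grasp_force: 0.0
```

View pics/g1.png

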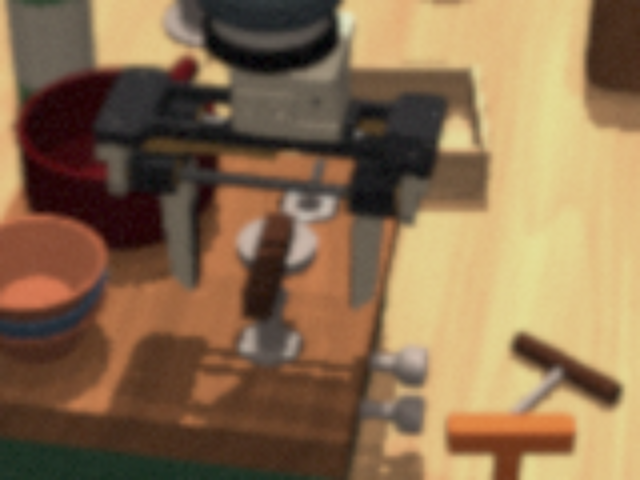

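The picture shows the fingers, at (180,270) and (365,290), straddling the handle at (270,265) about centrally. I'll close now.

```bash
python3 -m inch '[{"rotation":[0,0,0],"slide":[0,0,0],"gripper":1},{"rotation":[0,0,0],"slide":[0,0,0],"gripper":1},{"rotation":[0,0,0],"slide":[0,0,0],"gripper":1},{"rotation":[0,0,0],"slide":[0,0,0],"gripper":1},{"rotation":[0,0,0],"slide":[0,0,0],"gripper":1}]'
python3 -m inch '[{"rotation":[0,0,0],"slide":[0,0,0],"gripper":1},{"rotation":[0,0,0],"slide":[0,0,0],"gripper":1},{"rotation":[0,0,0],"slide":[0,0,0],"gripper":1}]'
python3 -c "
from station import r
s=r.state();print(s['moment'],s['opening'],s['grasp_force'])"
```

```text
time_s: 3.05
ee_pos: [0.5201, 0.0825, 0.1845]
tool_rot: [[0.001, 1.0, 0.001], [1.0, -0.001, -0.0], [-0.0, 0.001, -1.0]]
contact_force: [-1.0, -0.7, -0.3]
opening: 0.0577
grasp_force: 0.0
time_s: 3.35
ee_pos: [0.5199, 0.0825, 0.184]
tool_rot: [[0.001, 1.0, -0.0], [1.0, -0.001, 0.0], [0.0, -0.0, -1.0]]
contact_force: [-0.2, -0.2, 0.1]
opening: 0.0336
grasp_force: 0.0
[-0.08153012 -0.07554332  0.02839745] 0.03362264828507136 0.0
```

```bash
python3 -m inch '[{"rotation":[0,0,0],"slide":[0,0,0],"gripper":1},{"rotation":[0,0,0],"slide":[0,0,0],"gripper":1},{"rotation":[0,0,0],"slide":[0,0,0],"gripper":1},{"rotation":[0,0,0],"slide":[0,0,0],"gripper":1}]'
python3 -c "
from station import r
s=r.state();print(s['moment'],s['opening'],s['grasp_force'])"
```

```text
time_s: 3.75
ee_pos: [0.5202, 0.0825, 0.184]
tool_rot: [[0.001, 1.0, 0.0], [1.0, -0.001, 0.0], [0.0, 0.0, -1.0]]
contact_force: [2.6, 0.5, -1.5]
opening: 0.0176
grasp_force: 30.0
[-0.05303441 -0.38283652 -0.03101843] 0.017629216933875872 29.98363494873047
```

```bash
python3 -m inch '[{"rotation":[0,0,0.015],"slide":[0,0,0],"gripper":1},{"rotation":[0,0,0.03],"slide":[0,0,0],"gripper":1},{"rotation":[0,0,0.045],"slide":[0,0,0],"gripper":1},{"rotation":[0,0,0.06],"slide":[0,0,0],"gripper":1},{"rotation":[0,0,0.075],"slide":[0,0,0],"gripper":1}]'
python3 -c "
from station import r
s=r.state();print(s['moment'],s['opening'],s['grasp_force'])"
```

```text
time_s: 4.25
ee_pos: [0.5205, 0.0826, 0.1841]
tool_rot: [[0.458, 0.889, 0.001], [0.889, -0.458, 0.0], [0.001, 0.001, -1.0]]
contact_force: [2.8, 0.0, -2.4]
opening: 0.0178
grasp_force: 30.0
[ 0.10362584 -0.54083931  0.01663025] 0.01777301871116832 29.99242454767227
```

```bash
python3 -m inch '[{"rotation":[0,0,0.018],"slide":[0,0,0],"gripper":1},{"rotation":[0,0,0.036],"slide":[0,0,0],"gripper":1},{"rotation":[0,0,0.054],"slide":[0,0,0],"gripper":1},{"rotation":[0,0,0.072],"slide":[0,0,0],"gripper":1},{"rotation":[0,0,0.09],"slide":[0,0,0],"gripper":1}]'
python3 -m inch '[{"rotation":[0,0,0.018],"slide":[0,0,0],"gripper":1},{"rotation":[0,0,0.036],"slide":[0,0,0],"gripper":1},{"rotation":[0,0,0.054],"slide":[0,0,0],"gripper":1},{"rotation":[0,0,0.072],"slide":[0,0,0],"gripper":1},{"rotation":[0,0,0.09],"slide":[0,0,0],"gripper":1}]'
python3 -m inch '[{"rotation":[0,0,0.009],"slide":[0,0,0],"gripper":1},{"rotation":[0,0,0.009],"slide":[0,0,0],"gripper":1}]'
python3 - <<'E'
from h import *
s=r.state();print(s['moment'],s['opening'],s['grasp_force'])
c=r.camera('side'); s=c['frame'][150:230,280:380]; a=cv2.resize(s,None,fx=5,fy=5)
cv2.imwrite('pics/g2.png',a)
E
```

```text
time_s: 4.75
ee_pos: [0.5206, 0.0829, 0.1841]
tool_rot: [[0.864, 0.504, 0.001], [0.504, -0.864, 0.001], [0.002, 0.0, -1.0]]
contact_force: [3.0, 2.1, -1.4]
opening: 0.0183
grasp_force: 30.0
time_s: 5.25
ee_pos: [0.5209, 0.0831, 0.1842]
tool_rot: [[0.999, -0.037, 0.002], [-0.037, -0.999, 0.001], [0.002, -0.001, -1.0]]
contact_force: [2.8, 1.7, -1.9]
opening: 0.0177
grasp_force: 30.0
time_s: 5.45
ee_pos: [0.5208, 0.083, 0.1842]
tool_rot: [[0.996, -0.089, 0.002], [-0.089, -0.996, 0.001], [0.002, -0.001, -1.0]]
contact_force: [3.6, 1.8, -2.2]
opening: 0.0176
grasp_force: 30.0
[ 0.49357357 -0.77248741 -0.01246208] 0.017639821063954515 29.985030591487885
```

View pics/g2.png

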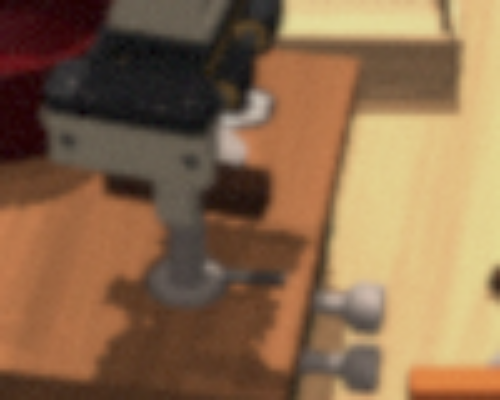

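The pointer at (250,275) now points to the drawer fronts, so the lock is turned. I'll ease back 4° within the play, then lift.

```bash
python3 -m inch '[{"rotation":[0,0,-0.012],"slide":[0,0,0],"gripper":1},{"rotation":[0,0,-0.012],"slide":[0,0,-0.05],"gripper":1},{"rotation":[0,0,-0.012],"slide":[0,0,-0.1],"gripper":1},{"rotation":[0,0,-0.012],"slide":[0,0,-0.15],"gripper":1},{"rotation":[0,0,-0.012],"slide":[0,0,-0.2],"gripper":1}]'
python3 -m inch '[{"rotation":[0,0,0],"slide":[0,0,-0.15],"gripper":1},{"rotation":[0,0,0],"slide":[0,0,-0.3],"gripper":1},{"rotation":[0,0,0],"slide":[0,0,-0.4],"gripper":1},{"rotation":[0,0,0],"slide":[0,0,-0.4],"gripper":1}]'
python3 - <<'E'
from h import *
c=r.camera('side'); s=c['frame'][100:240,250:410]; a=cv2.resize(s,None,fx=4,fy=4)
cv2.imwrite('pics/g3.png',a)
E
```

```text
time_s: 6.0
ee_pos: [0.5192, 0.0822, 0.2252]
tool_rot: [[1.0, -0.014, -0.001], [-0.014, -1.0, -0.001], [-0.001, 0.001, -1.0]]
contact_force: [0.1, -0.0, -0.8]
opening: 0.018
grasp_force: 30.0
time_s: 6.4
ee_pos: [0.521, 0.0822, 0.3079]
tool_rot: [[1.0, -0.014, 0.006], [-0.014, -1.0, -0.001], [0.006, 0.001, -1.0]]
contact_force: [-0.3, -1.0, -1.8]
opening: 0.0176
grasp_force: 30.0
```

View pics/g3.png

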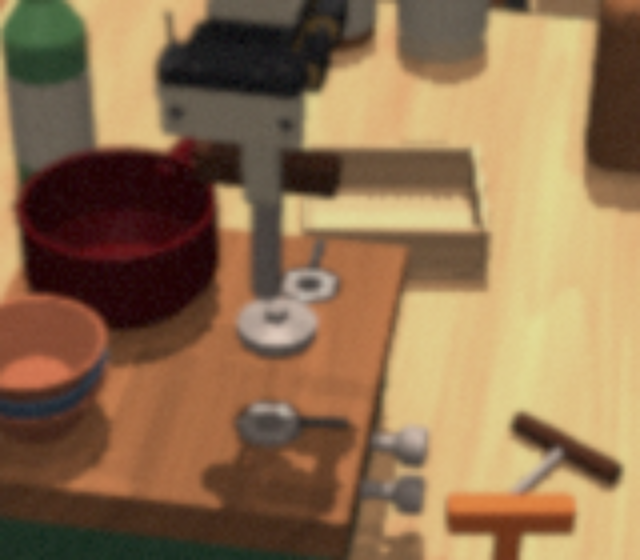

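The key is out and held, its shank hanging at (265,250), and the pointer at (320,423) still faces the front. Next I carry it to the box.

```bash
python3 -m inch '[{"rotation":[0,0,0],"slide":[0,0.15,0],"gripper":1},{"rotation":[0,0,0],"slide":[0,0.35,0],"gripper":1},{"rotation":[0,0,0],"slide":[0,0.55,0],"gripper":1},{"rotation":[0,0,0],"slide":[0,0.78,0],"gripper":1},{"rotation":[0,0,0],"slide":[0,1,0],"gripper":1}]'
python3 -m inch '[{"rotation":[0,0,0],"slide":[-0.06,0.22,0],"gripper":1},{"rotation":[0,0,-0.01],"slide":[-0.115,0.45,0],"gripper":1},{"rotation":[0,0,-0.02],"slide":[-0.115,0.7,0],"gripper":1},{"rotation":[0,0,-0.031],"slide":[-0.115,0.9,0],"gripper":1},{"rotation":[0,0,-0.031],"slide":[-0.115,1,0],"gripper":1}]'
python3 -m inch '[{"rotation":[0,0,0],"slide":[0,0,0.2],"gripper":1},{"rotation":[0,0,0],"slide":[0,0,0.4],"gripper":1},{"rotation":[0,0,0],"slide":[0,0,0.6],"gripper":1},{"rotation":[0,0,0],"slide":[0,0,0.75],"gripper":1},{"rotation":[0,0,0],"slide":[0,0,0.75],"gripper":1}]'
python3 - <<'E'
from h import *
c=r.camera('side'); s=c['frame'][70:190,280:440]; a=cv2.resize(s,None,fx=4,fy=4)
cv2.imwrite('pics/g4.png',a)
E
```

```text
time_s: 6.95
ee_pos: [0.5158, -0.1187, 0.3023]
tool_rot: [[1.0, -0.014, -0.003], [-0.014, -1.0, 0.001], [-0.003, -0.001, -1.0]]
contact_force: [0.8, 1.1, -1.0]
opening: 0.0182
grasp_force: 30.0
time_s: 7.45
ee_pos: [0.4898, -0.3201, 0.3017]
tool_rot: [[0.984, 0.178, -0.003], [0.178, -0.984, 0.002], [-0.003, -0.002, -1.0]]
contact_force: [1.1, -1.0, -0.5]
opening: 0.0179
grasp_force: 30.0
time_s: 7.95
ee_pos: [0.4882, -0.3135, 0.1483]
tool_rot: [[0.984, 0.179, -0.009], [0.179, -0.984, 0.009], [-0.007, -0.01, -1.0]]
contact_force: [0.5, 0.9, -2.1]
opening: 0.0182
grasp_force: 30.0
```

View pics/g4.png

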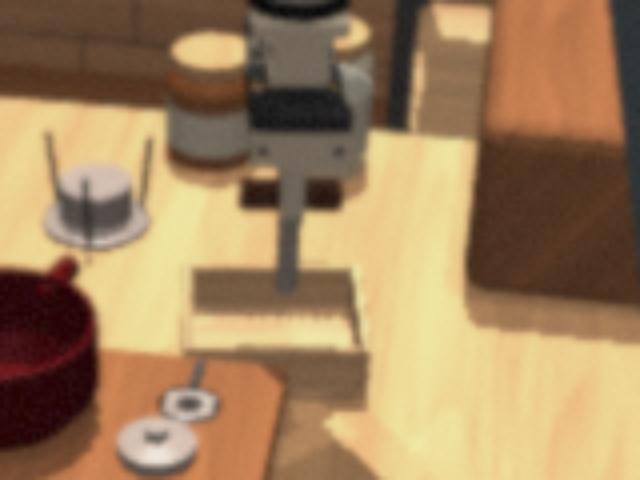

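The key hangs over the box, its shank tip at (287,290). I'll centre it by about 15 mm and lower it.

```bash
python3 -m inch '[{"rotation":[0,0,0],"slide":[0.037,0.075,0],"gripper":1},{"rotation":[0,0,0],"slide":[0.037,0.075,0.1],"gripper":1},{"rotation":[0,0,0],"slide":[0.037,0.075,0.2],"gripper":1},{"rotation":[0,0,0],"slide":[0.037,0.075,0.3],"gripper":1},{"rotation":[0,0,0],"slide":[0.037,0.075,0.32],"gripper":1}]'
python3 -m inch '[{"rotation":[0,0,0],"slide":[0,0,0],"gripper":1},{"rotation":[0,0,0],"slide":[0,0,0],"gripper":1},{"rotation":[0,0,0],"slide":[0,0,0.01],"gripper":1},{"rotation":[0,0,0],"slide":[0,0,0.01],"gripper":1}]'
```

```text
time_s: 8.5
ee_pos: [0.5013, -0.33, 0.0899]
tool_rot: [[0.984, 0.18, -0.001], [0.18, -0.984, 0.001], [-0.001, -0.001, -1.0]]
contact_force: [0.1, 0.0, -1.7]
opening: 0.0178
grasp_force: 30.0
time_s: 8.9
ee_pos: [0.5018, -0.3309, 0.0889]
tool_rot: [[0.984, 0.18, 0.001], [0.18, -0.984, -0.001], [0.001, 0.001, -1.0]]
contact_force: [-0.1, 0.1, -1.8]
opening: 0.0179
grasp_force: 30.0
```

Lower in small steps until contact.

```bash
python3 -m inch '[{"rotation":[0,0,0],"slide":[0,0,0.02],"gripper":1},{"rotation":[0,0,0],"slide":[0,0,0.04],"gripper":1},{"rotation":[0,0,0],"slide":[0,0,0.04],"gripper":1}]'
python3 -m inch '[{"rotation":[0,0,0],"slide":[0,0,0.01],"gripper":1},{"rotation":[0,0,0],"slide":[0,0,0.015],"gripper":1},{"rotation":[0,0,0],"slide":[0,0,0.015],"gripper":1}]'
```

```text
time_s: 9.2
ee_pos: [0.5009, -0.3302, 0.0792]
tool_rot: [[0.984, 0.18, -0.001], [0.18, -0.984, 0.001], [-0.001, -0.001, -1.0]]
contact_force: [1.0, 0.4, -1.8]
opening: 0.0178
grasp_force: 30.0
time_s: 9.5
ee_pos: [0.5014, -0.3306, 0.0771]
tool_rot: [[0.984, 0.18, 0.0], [0.18, -0.984, -0.0], [0.0, 0.0, -1.0]]
contact_force: [-0.7, 0.1, -1.4]
opening: 0.0177
grasp_force: 30.0
```

```bash
python3 -m inch '[{"rotation":[0,0,0],"slide":[0,0,0.008],"gripper":1},{"rotation":[0,0,0],"slide":[0,0,0.008],"gripper":1}]'
```

```text
time_s: 9.7
ee_pos: [0.5016, -0.3307, 0.077]
tool_rot: [[0.984, 0.18, 0.001], [0.18, -0.984, -0.001], [0.001, 0.001, -1.0]]
contact_force: [-1.3, 2.5, 8.4]
opening: 0.0179
grasp_force: 30.0
```

Contact (about 10 N up). Now I release.

```bash
python3 -m inch '[{"rotation":[0,0,0],"slide":[0,0,-0.006],"gripper":1},{"rotation":[0,0,0],"slide":[0,0,-0.006],"gripper":-0.4},{"rotation":[0,0,0],"slide":[0,0,-0.006],"gripper":-0.4},{"rotation":[0,0,0],"slide":[0,0,-0.006],"gripper":-0.4},{"rotation":[0,0,0],"slide":[0,0,-0.006],"gripper":-0.4}]'
python3 -m inch '[{"rotation":[0,0,0],"slide":[0,0,0],"gripper":-0.4},{"rotation":[0,0,0],"slide":[0,0,0],"gripper":-0.4},{"rotation":[0,0,0],"slide":[0,0,0],"gripper":-0.4}]'
python3 - <<'E'
from h import *
c=r.camera('side'); s=c['frame'][70:190,280:440]; a=cv2.resize(s,None,fx=4,fy=4)
cv2.imwrite('pics/g5.png',a)
E
```

```text
time_s: 10.2
ee_pos: [0.5014, -0.3306, 0.0765]
tool_rot: [[0.984, 0.18, -0.0], [0.18, -0.984, 0.0], [-0.0, -0.0, -1.0]]
contact_force: [0.1, -0.6, -0.1]
opening: 0.0451
grasp_force: 0.0
time_s: 10.5
ee_pos: [0.5014, -0.3306, 0.0766]
tool_rot: [[0.984, 0.18, -0.0], [0.18, -0.984, 0.0], [-0.0, -0.0, -1.0]]
contact_force: [-0.4, -0.3, -0.5]
opening: 0.0642
grasp_force: 0.0
```

View pics/g5.png

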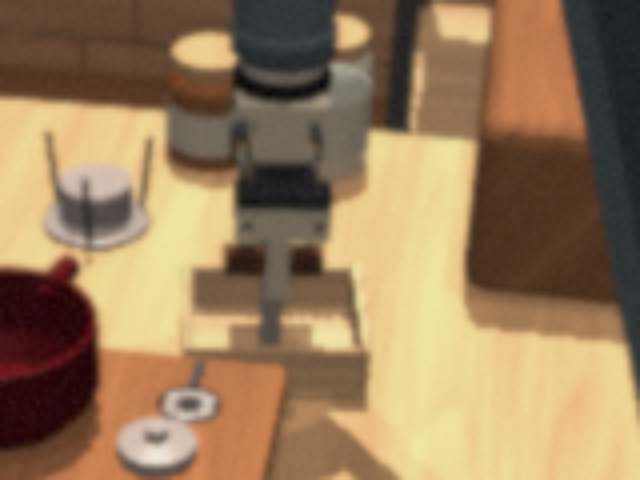

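The handle is at (272,258) and the key stands upright, or nearly so, in the box, with the fingers open around it. I'll go straight up.

```bash
python3 -m inch '[{"rotation":[0,0,0],"slide":[0,0,-0.08],"gripper":-0.4},{"rotation":[0,0,0],"slide":[0,0,-0.25],"gripper":-0.4},{"rotation":[0,0,0],"slide":[0,0,-0.45],"gripper":-0.4},{"rotation":[0,0,0],"slide":[0,0,-0.7],"gripper":-0.4},{"rotation":[0,0,0],"slide":[0,0,-0.8],"gripper":-0.4}]'
python3 -m inch '[{"rotation":[0,0,0],"slide":[0,0,0],"gripper":-0.4},{"rotation":[0,0,0],"slide":[0,0,0],"gripper":-0.4},{"rotation":[0,0,0],"slide":[0,0,0],"gripper":-0.4},{"rotation":[0,0,0],"slide":[0,0,0],"gripper":-0.4},{"rotation":[0,0,0],"slide":[0,0,0],"gripper":-0.4}]'
python3 - <<'E'
from h import *
c=r.camera('side'); s=c['frame'][70:230,260:440]; a=cv2.resize(s,None,fx=3.5,fy=3.5)
cv2.imwrite('pics/g6.png',a)
E
```

```text
time_s: 11.05
ee_pos: [0.5028, -0.3319, 0.2421]
tool_rot: [[0.984, 0.18, 0.006], [0.18, -0.984, -0.005], [0.005, 0.006, -1.0]]
contact_force: [1.4, -0.6, 0.7]
opening: 0.0654
grasp_force: 0.0
time_s: 11.55
ee_pos: [0.5009, -0.3302, 0.2351]
tool_rot: [[0.984, 0.18, -0.002], [0.18, -0.984, 0.002], [-0.002, -0.002, -1.0]]
contact_force: [-0.2, 0.7, -0.5]
opening: 0.0649
grasp_force: 0.0
```

View pics/g6.png

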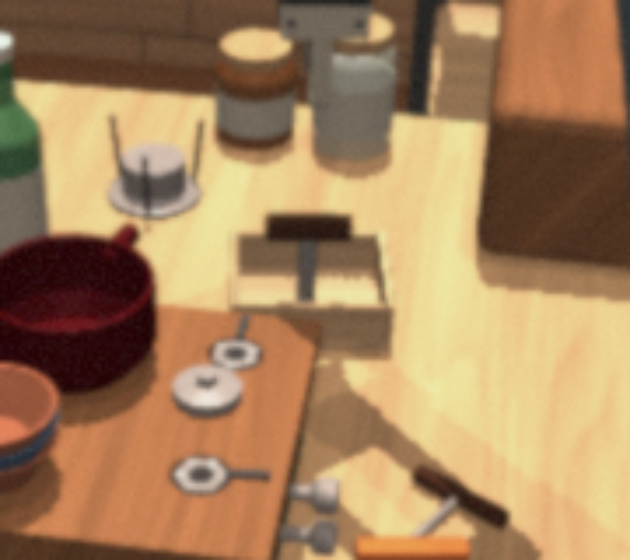

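The key stands free and upright inside the box, shank at (306,268). The lock pointer at (245,475) faces the drawer fronts, and the gripper is clear.

```bash
python3 -c "
from station import r
print(r.sign_off())"
```

```text
the job is handed in; nothing more can be done
None
```

I turned the lock about a quarter turn clockwise, stood the key upright in the plywood box, released it and moved the gripper clear, then handed the job in at about 11.6 s; no verdict came back.

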